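# Samples into their fitted holders

### The job

Pick out the four samples standing among the four low black holders on the near part of the table, this side of the power sockets and cables - the dropper bottle, the closed specimen cup, the slide box and the block of micro-tubes - and set each one upright and fully down in the holder whose recess fits its foot in shape and size. Leave the glass flask and the beaker standing there where they are, and use nothing from the edges or the far part of the table.

Things in the scene. Friction and masses are not known exactly. Their poses are not given: they have to be found in the camera images.
- dropper_centre (a point): loose sample: brown dropper bottle with white collar and black rubber teat, upright, 98 mm tall; round body of 27 mm diameter from the foot to 58 mm up, then a collar of 20 mm to 70 mm and a teat of 15 mm to the top. Point: on its axis half-way up, 49 mm above the foot; z up. About 60 g. Stands anywhere in the work area, among the holders and the glassware, in a different place each time.
- cup_centre (a point): loose sample: closed white specimen cup with a blue screw lid, upright, 63 mm tall; body 45 mm diameter up to 50 mm, lid 50 mm diameter from there to the top. Point: on its axis half-way up, 31.5 mm above the foot; z up. About 60 g. Stands anywhere in the work area, among the holders and the glassware, in a different place each time.
- slides_centre (a point): loose sample: card box of microscope slides, teal over white, 85 mm long (its x axis) x 33 mm wide (its y axis) x 46 mm tall. Point: its centre, 23 mm above the foot; z up. About 160 g. Stands anywhere in the work area, among the holders and the glassware, in a different place each time.
- tube_block_centre (a point): loose sample: blue block that carries four micro-tubes, 110 mm long (its y axis) x 60 mm wide (its x axis), the block itself 26 mm tall, tube lids up to 37 mm. Point: centre of the block, 13 mm above the foot; z up. Stiff enough to grip across its 60 mm width. About 120 g. Stands anywhere in the work area, among the holders and the glassware, in a different place each time.
- small_round_holder_recess (a point): black plastic holder, fixed to the table, with a round, 43 mm diameter recess with a grey floor; rim 6 mm thick, its top 10 mm above the table; recess floor 4 mm above the table (recess 6 mm deep). 55 mm over all. The listed point is the middle of the recess floor, z up. Fits the dropper bottle with about 8 mm to spare on each side
- large_round_holder_recess (a point): black plastic holder, fixed to the table, with a round, 61 mm diameter recess with a grey floor; rim 6 mm thick, its top 10 mm above the table; recess floor 4 mm above the table (recess 6 mm deep). 73 mm over all. The listed point is the middle of the recess floor, z up. Fits the specimen cup with about 8 mm to spare on each side
- small_oblong_holder_recess (a point): black plastic holder, fixed to the table, with an oblong, 101 mm (x axis) x 49 mm (y axis) recess with a grey floor; rim 6 mm thick, its top 10 mm above the table; recess floor 4 mm above the table (recess 6 mm deep). 113 x 61 mm over all. The listed point is the middle of the recess floor, z up. Fits the slide box, long side along long side with about 8 mm to spare on each side
- large_oblong_holder_recess (a point): black plastic holder, fixed to the table, with an oblong, 76 mm (x axis) x 126 mm (y axis) recess with a grey floor; rim 6 mm thick, its top 10 mm above the table; recess floor 4 mm above the table (recess 6 mm deep). 88 x 138 mm over all. The listed point is the middle of the recess floor, z up. Fits the micro-tube block, long side along long side with about 8 mm to spare on each side
- flask_centre (a point): bystander: glass conical flask, 62 mm foot, 88 mm tall, loose; stays where it stands (it may be between the samples and holders). Point: on its axis half-way up (44 mm)
- beaker_centre (a point): bystander: glass beaker, 58 mm diameter, 71 mm tall, loose; stays where it stands at the far right. Point: on its axis half-way up (35.5 mm)
Not all that is in view belongs to the job. Leave any orange or yellow look-alike of the part that bears slides_centre alone.

How it is judged (in metres and radians):
At the end, for the whole second after the job is handed in: Each sample rests in the holder that fits it: within 14 mm of the recess centre, foot on its floor (3.5 mm), upright (0.1 rad), oblong ones lengthwise (0.4 rad). Flask and beaker upright (0.2 rad) and within 25 mm of where they stood (horizontal distance between dropper_centre and small_round_holder_recess below 0.014 m and z of dropper_centre in the frame of small_round_holder_recess between 0.045 and 0.0525 m and angle between each of dropper_centre, cup_centre, slides_centre, tube_block_centre's own z axis and vertical below 0.1 rad and linear speed of each of dropper, cup, slides, tube_block below 0.02 m/s and horizontal distance between cup_centre and large_round_holder_recess below 0.014 m and z of cup_centre in the frame of large_round_holder_recess between 0.0275 and 0.035 m and horizontal distance between slides_centre and small_oblong_holder_recess below 0.014 m and z of slides_centre in the frame of small_oblong_holder_recess between 0.019 and 0.0265 m and horizontal distance between tube_block_centre and large_oblong_holder_recess below 0.014 m and z of tube_block_centre in the frame of large_oblong_holder_recess between 0.009 and 0.0165 m and angle between the x axis of slides_centre and the x axis of small_oblong_holder_recess, either way round below 0.4 rad and angle between the x axis of tube_block_centre and the x axis of large_oblong_holder_recess, either way round below 0.4 rad and not (distance of any of flask_centre, beaker_centre from where it was at the start of the episode above 0.025 m) and angle between each of flask_centre, beaker_centre's own z axis and vertical below 0.2 rad); the robot touches nothing.
It fails at once if the flask or the beaker is moved by more than 25 mm (distance of any of flask_centre, beaker_centre from where it was at the start of the episode above 0.025 m).
It also fails if it takes over 118 s, if anything falls off the work surface, if the arm or the gripper's body presses on something with over 40 N, if the wrist force passes 120 N, or if a joint passes its speed limit or range.

### The arm

A 6-joint arm with a two-finger parallel gripper is mounted at the origin on a cart in front of the work surface, level with it; the furniture and walls round the work are solid. World frame = base frame: x ahead of the robot, y to its left, z up, the work surface at z = 0. Lengths are in mm, angles in rad, forces in N, time in s.
With the tool pointing down it reaches from about 275 to 825 mm from the base axis. Payload 4.9 kg.
Tool frame: the origin (TCP) lies at the very end of the fingers, on their centre line; the grasp point (between the pads) lies 19 mm behind it; z points along the fingers, y is the line along which they close (so a half turn about z gives the same grasp; the last joint's range is limited). The gripper opens to 85 mm and grips with 20 to 120 N. Pads are 22 mm wide; open, the fingers measure 114 mm over their backs; the gripper's body (76 mm by 85 mm) begins 54 mm behind the grasp point. The pads swing forward as they close: fully open they stand 13 mm farther back than shut.
Start: joints at [-1.336, 0.326, -0.193, 1.052, 0, 1.437], TCP at [198.286, -513.031, 203.181] pointing down, gripper open.
Joint ranges: [-2.65, 2.65], [-0.97, 1.79], [-1.3, 1.35], [-1.93, 2.1], [-1.47, 1.37], [-3.14, 3.14]. Speed limits (rad/s): [2.57, 2.57, 3.14, 3.14, 3.14, 3.14].

### API

Orientations are given as [roll, pitch, yaw] about the fixed x, y, z axes, in that order (R = Rz(yaw) Ry(pitch) Rx(roll)).
In Python, from bench import bot, solve_ik, imaging gives the robot as it stands. Calls block until the motion is done:
- bot.move_ptp(position, orientation): joint-space move of the TCP to a pose.
- bot.movel(position, rot=None, max_speed=150, threshold=None): straight line of the TCP; rot=None keeps the orientation; max_speed is the mean speed in mm/s. With threshold (N) it stops when the force on the tool has changed by that much, and returns True; else False.
- bot.move_j(angles): joint-space move.
- bot.grip(opening, effort=None): opening from 0.0 (shut) to 1.0 (fully open); effort is the grip in N (None keeps the last); returns when the fingers have stopped.
- bot.dwell(seconds).
- solve_ik(position, orientation): joint angles nearest the present ones, or None.
- bot.get_state(): the state.
- imaging.capture(name): name is "scene" or "top" or "wrist"; returns the picture (420x560x3 uint8, blue, green, red); there is no depth.
- imaging.camera_model(name): a dict with "K" (3x3 intrinsics, pixels), "k1" (the pictures are not rectified: a ray, as slopes to the right and down, at radius r is drawn at 1 + k1 r^2 times it, then the intrinsics apply), "position" and "rotation" of the camera in the world. Camera axes: x right, y up, looking along -z (the intrinsics and any distortion apply to the point x, -y, -z); pixel columns grow to the right and rows downward; lengths in mm; the calibration is good to about 2 mm. A picture is of the moment at which its call begins: read the wrist's pose just before it. camera_model takes no time and is no camera call; for the wrist camera it gives the pose at the moment of the call.
A pose or a line that the arm cannot do raises bot.IKError and nothing moves.
- bot.sign_off(): hands the job in; it is judged then, once.
The state is a dict: "t": time; "qpos": joint angles; "joint_velocities": joint speeds; "effort": joint torques, N m; "tcp_pos": TCP position; "orientation": TCP orientation; "contact_force": force on the tool from outside, world axes, zero at the start; "wrist_torque": the same for the moment, N m; "opening": opening from 0.0 (shut) to 1.0 (fully open); "gripper_force": force on a finger pad.
Only numpy, scipy, OpenCV 4.12 (cv2) and the standard library are available. Lean on these libraries where they do the work, as an engineer would, in place of code of your own. Each camera call takes 0.05 s, during which the arm holds its last target. There are 200 camera calls.

## Working session

There is one attempt and no reset: what is moved stays moved. The work goes in short steps, each a Python script; the robot and the scene stay as the last script left them, time stands still between calls to the robot, and variables do not carry over. Pictures are saved under pics/ and viewed, at most 14 in all, crops included, and the job is handed in when it is done.

```bash
mkdir -p pics; ls
python3 - <<'E'
from bench import bot, imaging
import cv2
for n in("scene","top"):
    cv2.imwrite(f"pics/{n}0.png",imaging.capture(n)); m=imaging.camera_model(n); print(n,m)
print(bot.get_state()["t"])
E
```

```text
pics
scene {'K': array([[537.30833363,   0.        , 283.4939788 ],
       [  0.        , 537.30833363, 206.05490544],
       [  0.        ,   0.        ,   1.        ]]), 'k1': -0.19025586274291267, 'position': array([-144.15522479, 1207.54338545,  997.58881336]), 'rotation': array([ 0.96110653, -0.01097875, -2.64322645])}
top {'K': array([[449.01474102,   0.        , 289.11709185],
       [  0.        , 449.01474102, 205.04711763],
       [  0.        ,   0.        ,   1.        ]]), 'k1': -0.13039959123705397, 'position': array([ 329.28878579,   10.60980343, 1313.971754  ]), 'rotation': array([ 0.12898895,  0.01368849, -1.59114099])}
0.1
```

View pics/top0.png

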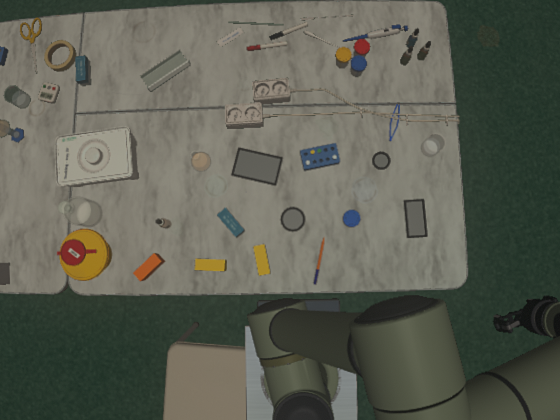

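View pics/scene0.png

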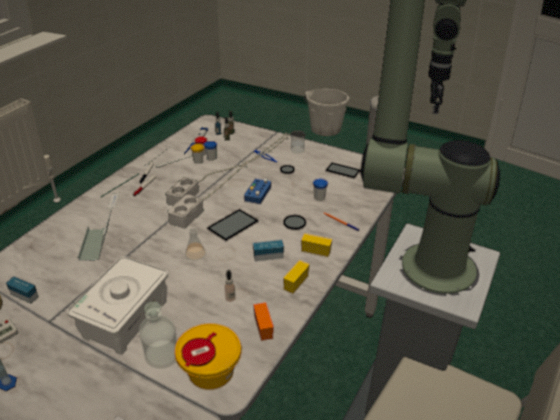

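Top view candidates:
- Dropper at (162,222) is near. The bottles at (415,45) are far, so not those.
- Slide box: teal at (231,222) is near. The teal at (82,68) is far or at the edge, and the orange (149,266) and yellow (210,265), (261,259) ones are look-alikes.
- Cup: blue at (351,218) is near. The blue and red lids at (359,62) are far.
- Tube block at (320,156).
- Holders at (257,166), (415,218), (293,219) and (381,160).

I'll confirm these in one enlarged crop and measure them.

```bash
cat > h.py <<'E'
import numpy as np, cv2
from scipy.spatial.transform import Rotation as R
from bench import bot, solve_ik, imaging
def cast(m,px,z):
    px=np.asarray(px,float).reshape(-1,1,2)
    u=cv2.undistortPoints(px,m["K"],np.array([m["k1"],0,0,0.])).reshape(-1,2)
    d=np.c_[u[:,0],-u[:,1],-np.ones(len(u))]
    d=R.from_euler("xyz",m["rotation"]).apply(d); p=m["position"]
    return (p+d*((z-p[2])/d[:,2])[:,None])[:,:2]
def comps(mask,amin):
    cs,_=cv2.findContours(mask.astype(np.uint8)*255,cv2.RETR_EXTERNAL,cv2.CHAIN_APPROX_NONE)
    return [c.reshape(-1,2) for c in cs if cv2.contourArea(c)>amin]
def rect(m,c,z):
    w=cast(m,c,z).astype(np.float32); (cx,cy),(a,b),t=cv2.minAreaRect(w)
    if a<b: a,b,t=b,a,t+90
    return round(cx,1),round(cy,1),round(a,1),round(b,1),round((t+90)%180-90,1)  # long-axis heading deg
E
python3 - <<'E'
from h import *
im=cv2.imread("pics/top0.png"); m=imaging.camera_model("top")
c=im[120:285,130:455]; cv2.imwrite("pics/crop0.png",cv2.resize(c,None,fx=2.4,fy=2.4,interpolation=cv2.INTER_CUBIC))
roi=np.zeros(im.shape[:2],bool); roi[130:280,130:460]=1
g=im.max(2); hsv=cv2.cvtColor(im,cv2.COLOR_BGR2HSV)
for x in comps((g<95)&roi,60): print("dark",x.mean(0).round(),rect(m,x,10),cv2.minEnclosingCircle(x.astype(np.float32)))
blue=(hsv[...,0]>85)&(hsv[...,0]<130)&(hsv[...,1]>90)&roi
for x in comps(blue,60): print("blue",x.mean(0).round(),hsv[tuple(x.mean(0).astype(int)[::-1])],[rect(m,x,z) for z in(26,46,63)])
E
```

```text
dark [292. 219.] (457.7, 17.4, 70.4, 70.0, -1.4) ((292.30621337890625, 218.73255920410156), 12.448220252990723)
dark [415. 218.] (452.0, -344.7, 113.1, 62.6, 2.3) ((415.0, 218.0), 21.095121383666992)
dark [381. 160.] (626.9, -250.6, 55.5, 53.7, -20.8) ((380.73077392578125, 160.26922607421875), 9.355819702148438)
dark [257. 166.] (618.0, 119.3, 139.1, 88.7, 75.7) ((256.5, 165.5), 26.879459381103516)
dark [133. 156.] (665.5, 494.0, 154.5, 25.1, 2.2) ((132.0, 154.5), 24.58159637451172)
blue [351. 218.] [110 145 121] [(455.1, -152.9, 46.5, 46.4, 88.7), (453.2, -150.3, 45.7, 45.7, 88.7), (451.5, -148.2, 45.1, 45.0, 88.7)]
blue [230. 222.] [ 93  71 100] [(451.2, 196.7, 81.9, 28.0, 40.5), (449.3, 193.8, 80.6, 27.6, 40.5), (447.6, 191.3, 79.5, 27.2, 40.5)]
blue [319. 155.] [107 103 106] [(640.1, -68.0, 105.1, 57.5, -79.2), (635.3, -66.8, 103.5, 56.6, -79.2), (631.2, -65.8, 102.1, 55.8, -79.2)]
```

View pics/crop0.png

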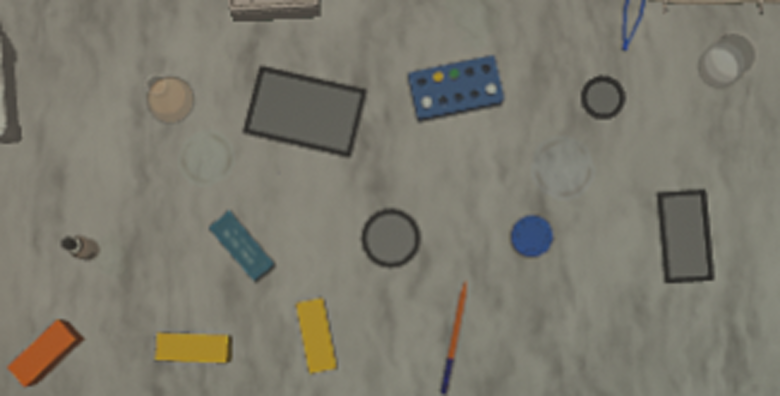

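The crop confirms the targets: teal box at (240,247), dropper at (78,246), cup at (531,236), tube block at (455,88), with the four holders around them. The flask is at (170,98) and the beaker at (725,60). I'll hover over the cup and compare the wrist camera with these positions.

Run:
```python
from h import *
m=imaging.camera_model("top")
print("teat",cast(m,[158,221],98),"flask",cast(m,[201,161],20),"beaker",cast(m,[431,146],40))
s=bot.get_state(); print(s["orientation"])
for p,y in [((451,-148,200),0),((449,194,200),40.5),((452,-345,200),2.3),((640,-68,200),-79.2),((640,-68,200),100.8),((618,119,200),75.7),((618,119,200),-104.3),((480,350,200),0),((627,-251,200),0)]:
    q=solve_ik(p,[np.pi,0,np.radians(y)]); print(p,y,None if q is None else np.round(q,2))
bot.move_ptp([451.5,-148.2,230],[np.pi,0,0])
m=imaging.camera_model("wrist"); im=imaging.capture("wrist"); cv2.imwrite("pics/w1.png",im)
print(bot.get_state()["t"],m["position"],m["rotation"])
h=cv2.cvtColor(im,cv2.COLOR_BGR2HSV)
for x in comps((h[...,0]>100)&(h[...,0]<130)&(h[...,1]>100),400): print(x.mean(0),rect(m,x,63))
```

```text
teat [[450.93009005 386.95001012]] flask [[635.19193934 283.9733352 ]] beaker [[ 660.94902479 -396.68392736]]
[-3.14008012e+00 -1.83882433e-04  3.68800920e-01]
(451, -148, 200) 0 [-0.47  0.19 -0.39  1.    0.    2.67]
(449, 194, 200) 40.5 [ 0.26  0.22 -0.35  1.    0.    2.69]
(452, -345, 200) 2.3 [-0.78  0.36 -0.15  1.06  0.    2.32]
(640, -68, 200) -79.2 [-0.22  0.5   0.07  1.14  0.   -1.98]
(640, -68, 200) 100.8 [-0.22  0.5   0.07  1.14  0.    1.16]
(618, 119, 200) 75.7 [0.07 0.48 0.03 1.12 0.   1.89]
(618, 119, 200) -104.3 [ 0.07  0.48  0.03  1.12  0.   -1.25]
(480, 350, 200) 0 [ 0.51  0.41 -0.08  1.08  0.   -2.64]
(627, -251, 200) 0 [-0.49  0.57  0.18  1.18  0.    2.65]
1.7833 [ 523.43755868 -149.49230447  399.93975833] [-2.89402480e-01 -5.18612459e-04 -1.57119650e+00]
[279.82481752 188.96350365] (450.7, -151.7, 47.8, 47.4, -9.5)
[189.07692308   9.09294872] (603.9, -80.7, 99.2, 21.3, -89.9)
```

View pics/w1.png

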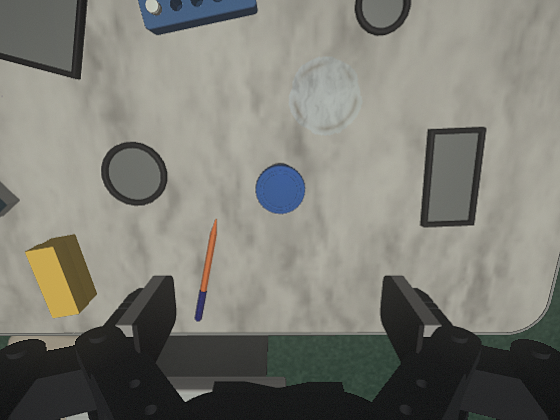

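The wrist view shows the cup lid at (280,189), the large round holder at (134,173), and the small oblong holder at (453,177). It agrees with the top camera to about 3 mm. I'll measure the holders in this picture, pick the cup, and place it.

```bash
cat >> h.py <<'E'
def find(kind,near,z,size,name=None,cam="wrist"):
    m=imaging.camera_model(cam); im=imaging.capture(cam)
    if name: cv2.imwrite(f"pics/{name}.png",im)
    return find_in(m,im,kind,near,z,size)
def find_in(m,im,kind,near,z,size):
    h=cv2.cvtColor(im,cv2.COLOR_BGR2HSV).astype(int)
    mask={"holder":im.max(2)<75,"blue":(h[...,0]>100)&(h[...,0]<130)&(h[...,1]>100),
          "teal":(h[...,0]>84)&(h[...,0]<104)&(h[...,1]>80)}[kind]
    rs=[rect(m,c,z) for c in comps(mask,300) if c[:,1].max()<418]
    rs=[r for r in rs if np.hypot(r[0]-near[0],r[1]-near[1])<40 and abs(r[2]-size)<15]
    return min(rs,key=lambda r:np.hypot(r[0]-near[0],r[1]-near[1])) if rs else None
D=lambda y:[np.pi,0,np.radians(y)]
def pick(x,y,yaw,z,effort=30,opening=1.0):
    bot.grip(opening,effort); bot.move_ptp([x,y,z+110],D(yaw))
    hit=bot.movel([x,y,z],max_speed=120,threshold=10); bot.grip(0.0,effort); s=bot.get_state()
    print("pick hit",hit,"open",round(s["opening"],3),"F",s["gripper_force"],"z",s["tcp_pos"][2])
    bot.movel([x,y,200],max_speed=150)
def place(x,y,yaw,z,opening):
    bot.move_ptp([x,y,200],D(yaw)); bot.movel([x,y,z+15],max_speed=150)
    hit=bot.movel([x,y,z-1],max_speed=25,threshold=4); s=bot.get_state(); print("place hit",hit,"z",s["tcp_pos"][2],"open",round(s["opening"],3))
    bot.grip(opening); bot.movel([x,y,z+110],max_speed=150); print("t",bot.get_state()["t"])
E
python3 - <<'E'
from h import *
im=cv2.imread("pics/w1.png"); m=imaging.camera_model("wrist")
for n,s in(((458,17),73),((452,-345),113)): print(find_in(m,im,"holder",n,10,s))
pick(451,-150,0,37)
bot.move_ptp([458,17,230],D(0)); r=find("holder",(458,17),10,73,"w2"); print(r)
x,y=(r[0]+457.7)/2,(r[1]+17.4)/2
place(x,y,0,41,0.85)
E
```

```text
(457.1, 11.9, 72.9, 70.1, 90.0)
(451.3, -345.5, 111.6, 62.4, 2.3)
pick hit False open 0.001 F 0.0 z 36.95889718362667
(456.6, 13.2, 70.9, 69.8, -1.3)
place hit False z 39.951639814999275 open -0.0
t 9.9833
```

The gripper closed on nothing, so I'll look at what happened.

Run:
```python
from h import *
im=imaging.capture("top"); bot.move_ptp([440,-150,230],D(0)); w=imaging.capture("wrist")
m=imaging.camera_model("wrist")
print(find_in(m,w,"blue",(451,-150),63,50),find_in(m,w,"blue",(451,-150),25,63))
c=cv2.resize(im[120:285,260:455],(455,385)); cv2.imwrite("pics/a.png",np.hstack([c,cv2.resize(w,None,fx=.61,fy=385/420)]))
```

```text
(450.3, -151.2, 47.1, 46.8, 0.1) (443.4, -151.4, 52.4, 52.1, 0.1)
```

View pics/a.png

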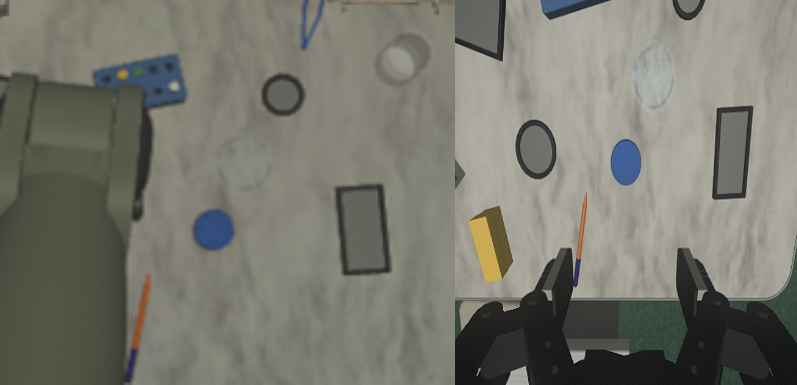

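The cup is untouched and still upright at the same place. I'll repeat the descent and look from the wrist before closing and after.

Run:
```python
from h import *
bot.grip(1.0,40); bot.move_ptp([450.5,-150,130],D(0)); a=imaging.capture("wrist")
bot.movel([450.5,-150,37],max_speed=120,threshold=10); b=imaging.capture("wrist"); s=bot.get_state(); print(s["tcp_pos"],s["opening"])
bot.grip(0.4,40); s=bot.get_state(); print(s["opening"],s["gripper_force"],s["tcp_pos"],s["t"]); c=imaging.capture("wrist")
S=imaging.capture("scene")
f=lambda i:cv2.resize(i,(400,300))
cv2.imwrite("pics/b.png",np.vstack([np.hstack([f(a),f(b)]),np.hstack([f(c),cv2.resize(S[120:270,220:420],(400,300))])]))
```

```text
[ 451.36944474 -150.45167965   37.93629961] 0.9954724664316204
0.4013228790558477 0.0 [ 450.47621496 -149.98749324   37.01550134] 13.2
```

View pics/b.png

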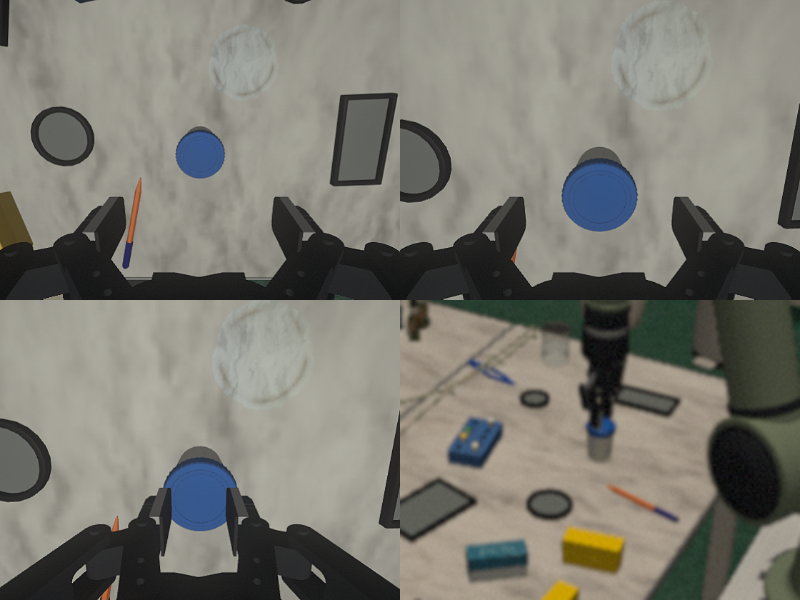

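Run:
```python
from h import *
m=imaging.camera_model("wrist"); s=bot.get_state(); t=s["tcp_pos"]; r=R.from_euler("xyz",m["rotation"])
def proj(p):
    c=r.inv().apply(np.array(p)-m["position"]); u=np.array([c[0],-c[1]])/-c[2]; u*=1+m["k1"]*(u@u)
    return (m["K"][:2,:2]@u+m["K"][:2,2]).round()
for dz in(0,13,19,30,54):
  print(dz,[proj(t+[dx,dy,dz]) for dx in(-11,11) for dy in(17,-17)])
print("lid top",proj([450.5,-150,63]),proj([475.5,-150,63]),proj([425.5,-150,63]), m["position"]-t, s["orientation"])
bot.grip(0.0); im=imaging.capture("wrist"); cv2.imwrite("pics/c.png",im)
```

```text
0 [array([245., 274.]), array([308., 274.]), array([243., 235.]), array([309., 235.])]
13 [array([242., 286.]), array([310., 286.]), array([241., 245.]), array([312., 245.])]
19 [array([241., 292.]), array([312., 292.]), array([240., 249.]), array([313., 249.])]
30 [array([239., 304.]), array([314., 304.]), array([237., 259.]), array([315., 259.])]
54 [array([232., 336.]), array([320., 336.]), array([230., 285.]), array([322., 285.])]
lid top [276. 278.] [276. 225.] [276. 326.] [ 71.98857898  -0.67066584 170.00052169] [-3.14153176e+00  5.60889422e-05  1.48557312e-05]
```

View pics/c.png

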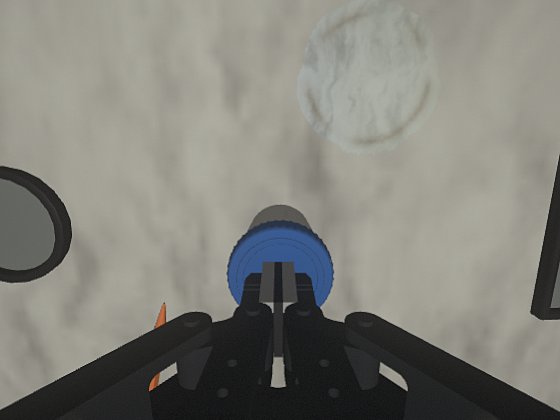

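The closed fingertips appear about 30 mm higher in the picture than the stated TCP. I'll check by touching the lid gently, slowly and with a low force threshold.

Run:
```python
from h import *
t=bot.get_state()["tcp_pos"]
print(bot.movel([t[0],t[1],5],max_speed=20,threshold=3)); s=bot.get_state(); print(s["tcp_pos"],s["contact_force"],s["t"])
bot.movel([t[0],t[1],60]);
```

```text
True
[ 450.61141652 -150.04152449   34.64120308] [-0.28009629  0.31680904  4.30235142] 14.2333
```

Run:
```python
from h import *
bot.move_ptp([470,-75,60],D(0)); bot.movel([470,-75,8],max_speed=150)
print(bot.movel([470,-75,-40],max_speed=30,threshold=4)); s=bot.get_state(); print(s["tcp_pos"],s["contact_force"],s["t"])
bot.movel([470,-75,60])
```

```text
True
[469.8135361  -74.96507251 -28.04370804] [-1.30181902  0.41507327  6.22822757] 16.5833
```

A table touch confirms it: the real fingertip sits 28 mm behind the reported TCP. Heights will be corrected by that amount, plus about 1.8 mm of sideways bias in the wrist camera. Now the cup again.

```bash
cat >> h.py <<'E'
OFF=28.
class _B:  # heights of the real finger tip
    pass
_ptp,_lin=bot.move_ptp,bot.movel
def ptp(p,o): return _ptp([p[0],p[1],p[2]-OFF],o)
def lin(p,**k): return _lin([p[0],p[1],p[2]-OFF],**k)
def tip(): return bot.get_state()["tcp_pos"]+[0,0,OFF]
def unb(r,yaw):
    a=np.radians(yaw); return (round(r[0]-1.8*np.sin(a),1),round(r[1]+1.8*np.cos(a),1))+tuple(r[2:])
def pick(x,y,yaw,z,effort=30,opening=1.0):
    bot.grip(opening,effort); ptp([x,y,z+105],D(yaw))
    hit=lin([x,y,z],max_speed=120,threshold=10); bot.grip(0.0,effort); s=bot.get_state()
    print("pick hit",hit,"open",round(s["opening"],3),"F",s["gripper_force"],"z",tip()[2])
    lin([x,y,200],max_speed=180); print("held",round(bot.get_state()["opening"],3))
def place(x,y,yaw,z,opening):
    ptp([x,y,200],D(yaw)); lin([x,y,z+12],max_speed=150)
    hit=lin([x,y,z-3],max_speed=25,threshold=4); print("place hit",hit,"z",tip()[2],"open",round(bot.get_state()["opening"],3))
    bot.grip(opening); lin([x,y,z+110],max_speed=150); print("t",bot.get_state()["t"])
E
sed -i '/^class _B/,/pass$/d' h.py
python3 - <<'E'
from h import *
pick(450.8,-149.5,0,37)
place(457.3,15.5,0,41,0.85)
ptp([400,16,250],D(0)); print("cup",unb(find("blue",(457,16),67,50,"w3"),0))
E
```

```text
pick hit False open 0.573 F 30.296507477760315 z 37.7139883296906
held 0.568
place hit True z 41.35377591001601 open 0.574
t 24.65
cup (np.float64(456.1), np.float64(15.5), 48.0, 47.4, -90.0)
```

View pics/w3.png

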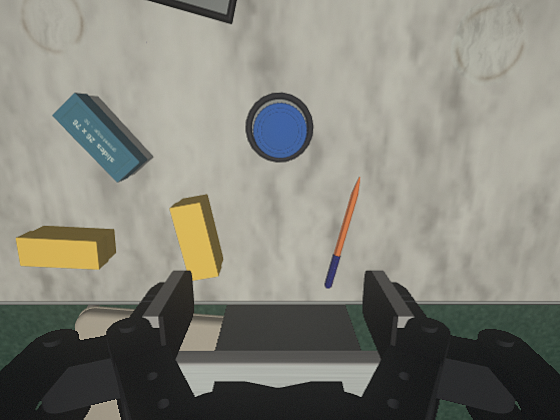

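The cup sits in the large round holder, lid at (280,127). The teal box at (102,138) has clearance to the yellow look-alikes. Next is the slide box.

Run:
```python
from h import *
bot.grip(0.7)
a=np.radians(40.5); ptp([449-40*np.cos(a),194-40*np.sin(a),220],D(40.5)); r=find("teal",(449,194),46,85,"w4")
print(r); r=unb(r,40.5); print(r)
assert abs(r[2]-85)<8 and abs(r[4]-40.5)<8
pick(r[0],r[1],r[4],13,40,0.7)
ptp([452,-344,240],D(2.3))
place(451.6,-344.2,2.3,17,0.65)
ptp([400,-344,250],D(2.3)); print("slides",unb(find("teal",(452,-344),50,85,"w5"),2.3))
```

```text
(447.5, 192.0, 83.2, 31.6, 39.6)
(np.float64(446.3), np.float64(193.4), 83.2, 31.6, 39.6)
pick hit False open 0.38 F 40.98733305931091 z 13.832999953970972
held 0.383
place hit True z 17.219180323058616 open 0.378
t 34.775
slides (np.float64(450.7), np.float64(-343.0), 82.8, 31.6, 2.4)
```

View pics/w5.png

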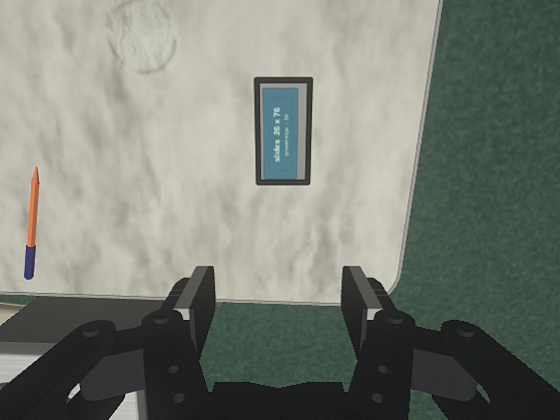

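The slide box is seated in the small oblong holder at (285,131). Next is the tube block.

Run:
```python
from h import *
bot.grip(1.0)
def view(x,y,yaw,kind,z,size,name=None,b=40):
    a=np.radians(yaw); ptp([x-b*np.cos(a),y-b*np.sin(a),230],D(yaw)); r=find(kind,(x,y),z,size,name); print(r); return unb(r,yaw)
r=view(640,-68,100.8,"blue",26,110,"w6")
H=view(618,119,75.7,"holder",10,138,"w7"); print(r,H)
hx,hy=(H[0]+618)/2,(H[1]+119.3)/2; hyaw=H[4]%180
yaw=r[4]%180; print(yaw,hyaw,hx,hy)
assert abs(yaw-100.8)<8 and abs(hyaw-75.7)<8
pick(r[0],r[1],yaw,3,40,1.0)
place(hx,hy,hyaw,7,0.95)
a=np.radians(75.7)
print("block",view(618,119,75.7,"blue",30,110,"w8"))
```

```text
(639.1, -69.5, 106.5, 58.1, -79.2)
(616.8, 117.5, 135.2, 86.4, 75.6)
(np.float64(637.3), np.float64(-69.8), 106.5, 58.1, -79.2) (np.float64(615.1), np.float64(117.9), 135.2, 86.4, 75.6)
100.8 75.6 616.55 118.6
pick hit False open 0.689 F 44.62075889110565 z 4.223219203635349
held 0.694
place hit True z 7.625513143888412 open 0.69
t 45.5083
(615.9, 118.7, 107.1, 58.1, 75.7)
block (np.float64(614.2), np.float64(119.1), 107.1, 58.1, 75.7)
```

View pics/w8.png

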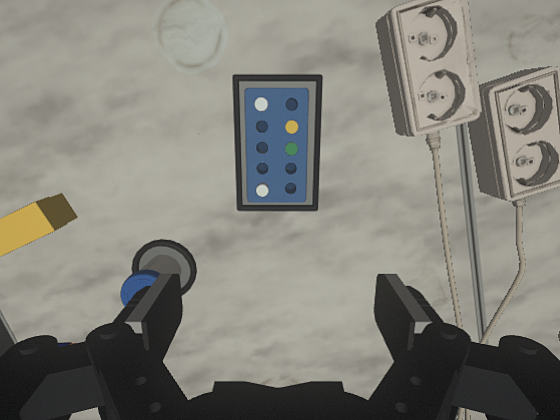

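The tube block is seated in the large oblong holder at (278,143). Last is the dropper. I'll take one close view of it and of its holder.

Run:
```python
from h import *
ptp([627,-291,230],D(90)); r=find("holder",(627,-251),10,55,"w9"); print(r,unb(r,90) if r else r)
ptp([451,340,230],D(90)); im=imaging.capture("wrist"); m=imaging.camera_model("wrist")
cv2.imwrite("pics/w10.png",im)
for c in comps(im.max(2)<75,60): print(c.mean(0).round(),rect(m,c,98))
```

```text
(626.3, -253.7, 52.9, 52.7, 61.1) (np.float64(624.5), np.float64(-253.7), 52.9, 52.7, 61.1)
[275. 143.] (448.8, 388.6, 14.1, 13.5, 45.1)
[191. 278.] (453.3, 302.5, 550.9, 364.4, -0.2)
```

View pics/w10.png

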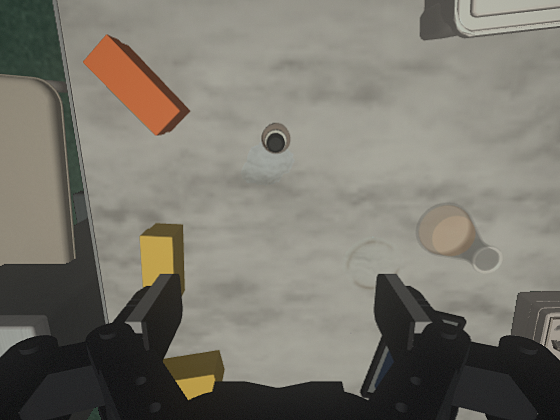

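The dropper's teat is at (275,143), which puts its axis near (448,388) mm. The flask at (450,235) is clear of it. Picking and placing.

Run:
```python
from h import *
pick(448.2,388,90,31,30,0.9)
place(625.7,-252.2,90,35,0.8)
ptp([625,-300,250],D(90)); im=imaging.capture("wrist"); m=imaging.camera_model("wrist")
for c in comps(im.max(2)<75,60): print(c.mean(0).round(),unb(rect(m,c,102),90),unb(rect(m,c,10),90))
ptp([330,-420,260],D(0)); t=imaging.capture("top"); print(bot.get_state()["t"])
cv2.imwrite("pics/end.png",np.vstack([cv2.resize(t[110:285,130:470],(680,350)),np.hstack([cv2.resize(im[40:280,120:440],(320,240)),cv2.resize(imaging.capture("scene")[120:300,150:420],(360,240))])]))
```

```text
pick hit False open 0.308 F 29.290914237499237 z 31.371864641699666
held 0.308
place hit True z 35.18117868445057 open 0.305
t 58.6833
[555. 262.] (np.float64(866.8), np.float64(-357.2), 23.2, 11.2, -77.2) (np.float64(944.9), np.float64(-398.5), 30.6, 14.8, -77.2)
[553. 219.] (np.float64(856.5), np.float64(-316.5), 23.4, 13.4, -77.2) (np.float64(931.2), np.float64(-344.7), 30.9, 17.6, -77.2)
[296. 346.] (np.float64(622.0), np.float64(-412.7), 578.6, 240.4, 0.3) (np.float64(622.0), np.float64(-471.7), 763.3, 317.2, 0.3)
[128. 222.] (np.float64(489.4), np.float64(-316.6), 91.0, 45.9, 2.4) (np.float64(447.0), np.float64(-345.0), 120.1, 60.6, 2.4)
[280. 136.] (np.float64(622.9), np.float64(-246.2), 39.6, 39.3, 0.0) (np.float64(623.1), np.float64(-252.1), 52.2, 51.9, 0.0)
60.525
```

View pics/end.png

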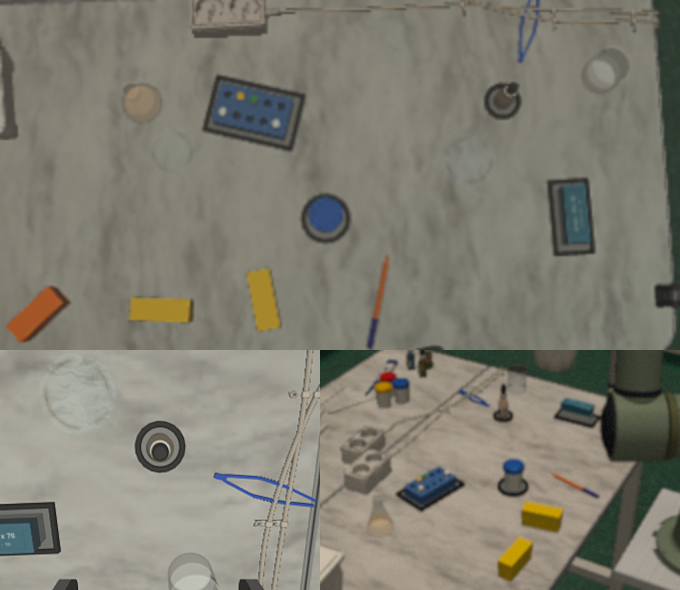

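The end view shows all four samples upright in their holders: block (254,112), cup (326,215), dropper (503,98), slides (573,215). The flask and beaker haven't moved. Handing in.

```bash
python3 -c "
from bench import bot
print(bot.sign_off())"
```

```text
the job is handed in; nothing more can be done
None
```

I set all four samples upright in their matching holders, left the flask and beaker where they stood, and handed the job in at about 61 s; the sign-off returned no verdict.

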